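Open the specimen case and hold its glazed flap at the pointer

TASK

Lift the loose wooden dust cover off the specimen case by its black knob and set it down gently and upright on the middle of the blue mat. Then raise the case's glazed flap by its black ball until the flap is parallel with the red pointer arm at the side of the case, and finish while still holding it there with the gripper: the flap falls shut if let go. Leave the pointer and the other things on the table where they are.

Things in the scene. Friction and masses are not known exactly. Their poses are not given: they have to be found in the camera images.
- case: Fixed dark wood case, origin at the centre of its underside; x to the hinge (far) side, z up; -x side faces the robot within 0.35 rad. Plinth 200 (x) by 180 (y) by 45 high; on it a rim 160 by 130, up to 57, under the flap. The cover stands on the ledge (height 45) round the rim. At y = -90 to -116 stand a thin white arc scale (top 180 above the table) and the red pointer: carry the cover over them
- cover_knob (a point): Middle of the cover's round black knob head (34 diameter, 24 high, underside 16 above the cover's top), on the cover's centre line, 102 above its lower edge; axes are the cover's. Cover: loose inverted wooden box, 0.3 to 0.65 kg, 182 (x) by 152 (y) by 74 high, walls 5, top 6. Starts on the case's ledge over the flap and its ball, 6 play round the rim; lift straight up 70 or more to clear
- mat: Fixed flat blue felt mat, 260 (x) by 240 (y) by 3 thick, on the table; origin at the centre of its underside. It lies either left or right, the case on the other side
- flap (a joint): Angle of the glazed flap, rad: 0 closed (level), growing as its robot-side edge rises, stop at 1.4. Moves freely, falls shut by itself; flap about 0.3 kg
- flap_ball (a point): Centre of the black ball, 24 in diameter, on a thin 10 mm stem on the flap's upper face, near the edge facing the robot. Lies in the flap's frame 140 from the hinge axis towards that edge (x = -140), y = 0, and 36 above the flap's underside (the flap is 8 thick). Axes turn with the flap
- flap_hinge (a point): Middle of the flap's hinge axis (x = 80, y = 0, z = 58 in the case's frame). Axes turn with the flap: y is the hinge axis (the case's y), x lies in the flap and points from the ball's edge to the hinge. Flap: glass in a light wood frame, 160 long (x = -160 to 0), 130 wide, 8 thick
- pointer (a joint): Angle of the red pointer arm, rad, 0 level, on the same axis and in the same sense as joint flap: the flap is at the mark when both joints read the same. Between 0.5 and 0.95; stiff, stays as it is unless knocked
- pointer_tip (a point): Tip of the red pointer arm, a bar 138 long, 8 by 5 thick, on the hinge axis at y = -108 in the case's frame. Axes turn with it: x points from the tip to the hinge axis
- jar: Loose amber jar, 60 in diameter, 100 high, at the back; origin at its underside. Leave alone
- brush: Loose brush 160 long lying between case and mat, roughly along x. Leave alone
- card_tray: Loose cardboard tray 90 by 70 by 30, at the left; origin at its underside. Leave alone
- loupe: Loose black magnifier 44 in diameter, 32 high, at the right; origin at its underside. Leave alone
- tin: Loose metal tin 70 in diameter, 50 high, at the back right; origin at its underside. Leave alone
- stone_block: Loose marble block 60 by 50 by 35, at the back left; origin at its underside. Leave alone

How it is judged (in metres and radians):
On the way, in this order (a step that is already met when the one before it is completed fails the run):
1. the cover stands upright on the mat and is let go (horizontal distance between cover_knob and mat below 0.06 m and height (world z) of cover_knob between 0.1 and 0.112 m and angle between cover_knob's own z axis and vertical below 0.06 rad and contact force between cover and the arm below 0.05 N and contact force between cover and the fingers below 0.05 N and value of joint flap below 0.1 rad), for 0.2 s.
2. the flap is held still by the gripper, parallel with the pointer (angle between the x axis of flap_hinge and the x axis of pointer_tip, either way round below 0.09 rad and velocity of joint flap between -0.05 and 0.05 rad/s and contact force between the fingers and flap above 0.5 N and contact force between flap and cover below 0.05 N), for 0.4 s.
At the end, for the whole second after the job is handed in: The cover stands upright (0.06 rad), released and at rest on the mat, centred within 60 mm; the fingers (over 0.5 N) alone hold the flap still (under 0.05 rad/s) within 0.09 rad of parallel with the red pointer; the cover does not prop it (all of step 2 and horizontal distance between cover_knob and mat below 0.06 m and height (world z) of cover_knob between 0.1 and 0.112 m and angle between cover_knob's own z axis and vertical below 0.06 rad and contact force between cover and the arm below 0.05 N and contact force between cover and the fingers below 0.05 N and linear speed of cover below 0.02 m/s); the arm keeps its last pose, push and grip.
It fails at once if the red pointer was knocked (tip moved over 10 mm) (distance of pointer_tip from where it was at the start of the episode above 0.01 m).
It fails at once if the cover was dropped or slammed onto the mat (faster than 0.5 m/s in the last 20 mm) (horizontal distance between cover_knob and mat below 0.15 m and height (world z) of cover_knob below 0.125 m and linear speed of cover above 0.5 m/s).
It fails at once if the cover was tipped over (more than 0.6 rad) (angle between cover_knob's own z axis and vertical above 0.6 rad).
It fails at once if another thing on the table was moved over 30 mm (distance of any of jar, brush, card_tray, loupe, tin, stone_block from where it was at the start of the episode above 0.03 m).
It also fails if it takes over 58 s, if anything falls off the work surface, if the arm or the gripper's body presses on something with over 40 N, if the wrist force passes 120 N, or if a joint passes its speed limit or range.

ROBOT

A 6-joint arm with a two-finger parallel gripper is mounted at the origin on the work surface. World frame = base frame: x ahead of the robot, y to its left, z up, the work surface at z = 0. Lengths are in m, angles in degrees, forces in N, time in s.
With the tool pointing down it reaches from about 0.35 to 0.775 m from the base axis. Payload 7.3 kg.
Tool frame: the origin (TCP) lies between the finger pads; the fingertips stand 19 mm ahead of it and the grasp point (between the pads) is the TCP (robot.tip_extent is the distance from the TCP to the fingertips, in m); z points along the fingers, x is the direction in which the jaws open and shut, and the axes are right-handed (so a half turn about z gives the same grasp; the last joint's range is limited). The gripper opens to 92 mm and grips with 3 to 60 N. Pads are 19 mm wide; open, the fingers measure 130 mm over their backs; the gripper's body (75 mm by 190 mm) begins 47 mm behind the grasp point.
Start: joints at [-73.682, 19.595, 87.324, -0, 73.075, -8.365], TCP at [0.219, -0.477, 0.208] pointing down, gripper open.
Joint ranges: [-145.02, 145.02], [-44.19, 115.74], [2.07, 154.8], [-57.11, 237.11], [16.16, 152.29], [-177.93, 177.93]. Speed limits (degrees/s): [147.25, 147.25, 180, 180, 180, 180].

INTERFACE

Orientations are given as [roll, pitch, yaw] about the fixed x, y, z axes, in that order (R = Rz(yaw) Ry(pitch) Rx(roll)).
In Python, from workcell import robot, eyes gives the robot as it stands.
- The arm moves only by the tool servo_tool, never from a script. Its argument "series" is a list of rows, each a list of 2 entries, a list of its own where there are three numbers: the shift along the tool's x, y, z in cm, then the turn, a rotation vector about the tool's x, y, z in degrees. In form: [[[x, y, z], [wx, wy, wz]], ...]. A call has 1 to 12 rows; each row is the pose to reach, as a shift and turn from the pose commanded when the call began, along the tool's axes at that moment; what a row does not reach only later rows make up. A row lasts 1/8 s, in which the tool goes at most 62.5 mm and 10.7 degrees, less where a joint would pass 70% of its speed; a pose out of reach is approached as far as the arm can. A call with a gripper value outside its range is refused whole. "fingers" is the closure, from 0 (fully open) to 1 (shut), set as the call begins (left out, the last holds). The fingers move at their own pace and stop on an object; the grip force is fixed at half the most. Time passes only in rows, so rows that repeat a pose let the fingers close. It gives the time, the measured TCP pose, the force and the opening at its end, in the units of the state.
- robot.observe(): the state, without advancing time (a new reading comes with each control period).
- eyes.capture(name): name is "side" or "top"; returns a dict with "frame" (480x640x3 uint8, red, green, blue), "K" (3x3 intrinsics, pixels), "D" ([k1, k2, p1, p2, k3] as OpenCV has them; the pictures are not rectified), "R" (3x3) and "t" (3): a world point X has camera coordinates R X + t. Camera axes: x right, y down, z forward; pixel columns grow to the right and rows downward; lengths in m; the calibration is good to about 2 mm. A picture is of the moment at which its call begins. There is no depth.
- robot.job_done(): hands the job in, once; it reports no verdict.
The state is a dict: "time": time; "joint_positions": joint angles; "joint_velocities": joint speeds; "tau": joint torques, N m; "eef_pos": TCP position; "tcp_rot": TCP orientation; "contact_force": force on the tool from outside, world axes, zero at the start; "wrist_torque": the same for the moment, N m; "grip_width": finger opening in m.
Only numpy, scipy, OpenCV 4.12 (cv2) and the standard library are available. Lean on these libraries where they do the work, as an engineer would, in place of code of your own. Each camera call takes 0.05 s, during which the arm holds its last target.

## Working session

There is one attempt and no reset: what is moved stays moved. The work goes in short steps, Python scripts to look and compute and a tool call to move; the robot and the scene stay as the last step left them, time stands still between calls to the robot, and variables do not carry over. Pictures are saved under pics/ and viewed, and the job is handed in when it is done.

Besides the shell and the picture viewer there is one more tool, called after "Emit:" as name(argument=value, ...), one argument or row to a line, values as JSON. servo_tool: Moves the arm, as the interface text tells. Its arguments: {"type":"object","properties":{"series":{"type":"array","items":{"type":"array"}},"fingers":{"type":"number"}},"required":["series"]}

```bash
ls; mkdir -p pics; python3 - <<'E'
from workcell import robot, eyes
import cv2,numpy as np
for n in("side","top"):
    c=eyes.capture(n); cv2.imwrite(f"pics/{n}0.png",c["frame"][:,:,::-1])
    print(n,c["K"],c["D"],c["R"],c["t"], -np.array(c["R"]).T@c["t"])
    np.savez(f"{n}0.npz",**c)
print(robot.observe())
E
```

```text
pics
side [[527.48335307   0.         318.45766197]
 [  0.         527.48335307 233.03325798]
 [  0.           0.           1.        ]] [0.01213285 0.         0.         0.         0.        ] [[-0.86023867 -0.50963726  0.0161026 ]
 [-0.36630608  0.59571885 -0.71479991]
 [ 0.35469604 -0.620797   -0.69914362]] [0.52650986 0.32179803 1.35563717] [0.08996158 0.91820338 1.1693281 ]
top [[519.15716428   0.         320.86217287]
 [  0.         519.15716428 245.94805974]
 [  0.           0.           1.        ]] [-0.03014226  0.          0.          0.          0.        ] [[-0.10620779 -0.99431834 -0.00713797]
 [-0.96625761  0.10489929 -0.23524961]
 [ 0.23466177 -0.01808822 -0.97190878]] [0.04852888 0.62665312 1.08560506] [0.35591249 0.00215436 1.20287538]
{'time': 0.1, 'joint_positions': array([-7.36801261e+01,  1.96323060e+01,  8.73713575e+01, -1.65185787e-03,
        7.30742720e+01, -8.36548979e+00]), 'joint_velocities': array([ 0.03143229, -0.13048452, -0.07035968, -0.01532075,  0.05122794,
       -0.03411135]), 'tau': array([ 2.00236376e-03, -4.32003558e+01, -2.44694799e+01,  7.20082107e-02,
        5.26959740e-02, -4.86080432e-05]), 'eef_pos': array([ 0.21915822, -0.4766454 ,  0.20691816]), 'tcp_rot': array([-1.79990224e+02,  7.73360901e-02, -6.53141477e+01]), 'contact_force': array([0.61035096, 0.65933293, 0.34314077]), 'wrist_torque': array([0.01280243, 0.00978197, 0.02852095]), 'grip_width': 0.09211876099300427}
```

View pics/side0.png

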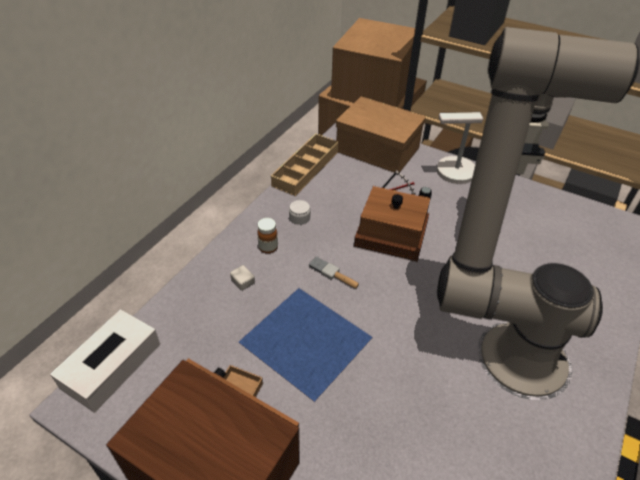

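View pics/top0.png

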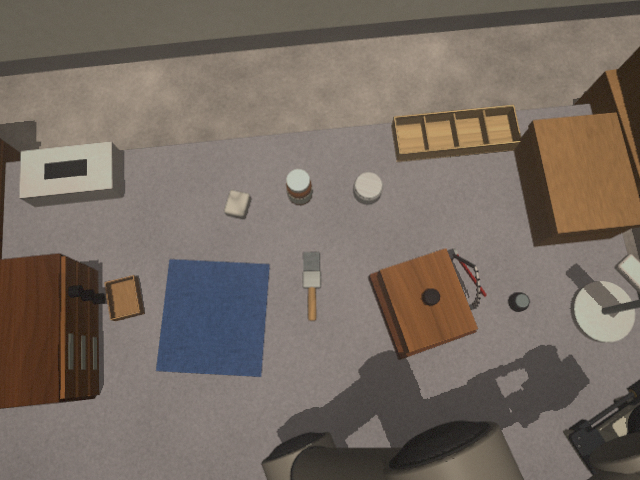

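The side view shows the mat near (305,340) and the cover on the case near (393,218), with its knob at (397,200). The top view shows the mat at (213,318), knob at (431,297), red pointer from (455,255) to (485,295), and the brush at (312,285). Next I'll measure them.

```bash
cat > h.py <<'E'
import cv2,numpy as np
def ld(f): 
    d=np.load(f); return {k:d[k] for k in d.files}
def rays(c,px):
    u=cv2.undistortPoints(np.array(px,float).reshape(-1,1,2),c["K"],c["D"]).reshape(-1,2)
    d=np.c_[u,np.ones(len(u))]@c["R"]; o=-c["R"].T@c["t"]; return o,d/np.linalg.norm(d,axis=1)[:,None]
def plane(c,px,z):
    o,d=rays(c,px); return o+d*((z-o[2])/d[:,2])[:,None]
def tri(c1,p1,c2,p2):
    A=np.zeros((3,3));b=np.zeros(3);L=[]
    for c,p in((c1,p1),(c2,p2)):
        o,d=rays(c,[p]);M=np.eye(3)-np.outer(d[0],d[0]);A+=M;b+=M@o;L.append((o,M))
    X=np.linalg.solve(A,b); return X,[np.linalg.norm(M@(X-o))*1e3 for o,M in L]
def proj(c,X):
    return cv2.projectPoints(np.array(X,float).reshape(-1,1,3),cv2.Rodrigues(c["R"])[0],c["t"],c["K"],c["D"])[0].reshape(-1,2)
def hsv(c): return cv2.cvtColor(np.ascontiguousarray(c["frame"]),cv2.COLOR_RGB2HSV)
E
python3 - <<'E'
from h import *
np.set_printoptions(precision=4,suppress=True)
for n in("side","top"):
    c=ld(n+"0.npz");H=hsv(c)
    m=cv2.inRange(H,(100,90,40),(125,255,255))
    cs,_=cv2.findContours(m,0,2);k=max(cs,key=cv2.contourArea)
    box=cv2.approxPolyDP(k,8,True).reshape(-1,2); P=plane(c,box,.003)
    print(n,"mat",box.tolist(),P[:,:2].tolist(),P.mean(0))
    r=cv2.inRange(H,(0,150,90),(6,255,255))|cv2.inRange(H,(172,150,90),(180,255,255))
    cs,_=cv2.findContours(r,0,2)
    for k in cs:
        if cv2.contourArea(k)>8: print("red",cv2.boundingRect(k),cv2.contourArea(k),cv2.fitLine(k,2,0,.01,.01).ravel())
    x0,y0,x1,y1=(385,185,410,215) if n=="side" else (415,280,448,315)
    b=(H[y0:y1,x0:x1,2]<45).astype(np.uint8); cs,_=cv2.findContours(b,0,2);k=max(cs,key=cv2.contourArea);M=cv2.moments(k);p=(x0+M["m10"]/M["m00"],y0+M["m01"]/M["m00"])
    print("knob",p,cv2.boundingRect(k),plane(c,[p],.147))
    x0,y0,x1,y1=(340,150,450,270) if n=="side" else (355,235,505,365)
    cv2.imwrite(f"pics/{n}crop.png",cv2.resize(c["frame"][y0:y1,x0:x1,::-1],None,fx=5,fy=5,interpolation=2)) 
E
```

```text
side mat [[297, 290], [240, 342], [315, 399], [370, 337]] [[0.6155425594823988, 0.11399969667510557], [0.6489413858859422, 0.33841112984140287], [0.3995219138205768, 0.37504956807159007], [0.36615434968406985, 0.14857769055266534]] [0.5075 0.244  0.003 ]
knob (396.4234234234234, 201.2828828828829) (7, 10, 10, 14) [[ 0.4803 -0.2264  0.147 ]]
top mat [[170, 260], [157, 369], [258, 375], [268, 266]] [[0.6501415294832573, 0.33947868731428077], [0.4006334853588368, 0.37910959458370735], [0.3638393952690356, 0.15215922435731666], [0.6106880646627997, 0.10894508928357204]] [0.5063 0.2449 0.003 ]
red (463, 263, 13, 20) 12.5 [  0.567    0.8237 469.2308 272.4615]Traceback (most recent call last):
  File "<stdin>", line 14, in <module>
ZeroDivisionError: float division by zero
```

View pics/sidecrop.png

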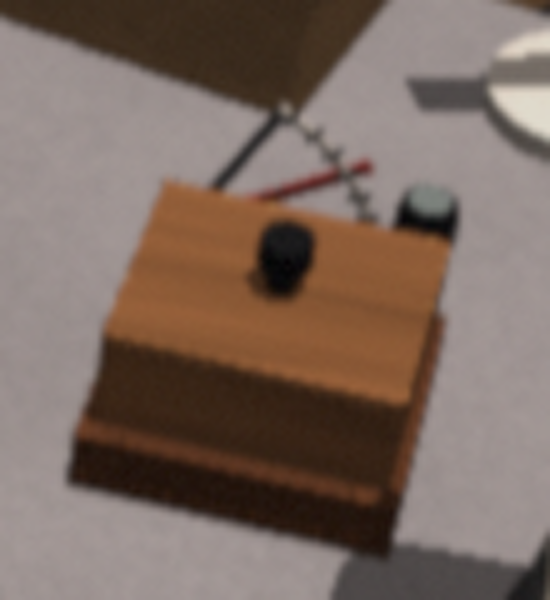

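```bash
python3 - <<'E'
from h import *
np.set_printoptions(precision=4,suppress=True)
cc={n:ld(n+"0.npz") for n in("side","top")}
for n,(x0,y0,x1,y1) in {"side":(340,150,450,270),"top":(355,235,505,365)}.items():
    c=cc[n];H=hsv(c)
    if n=="top":
      for t in(50,60,70):
        b=(H[280:315,415:448,2]<t).astype(np.uint8); cs,_=cv2.findContours(b,0,2)
        if cs:
          k=max(cs,key=cv2.contourArea);x,y,w,h=cv2.boundingRect(k);p=(415+x+(w-1)/2,280+y+(h-1)/2);print(t,p,w,h,plane(c,[p],.147))
    I=c["frame"].astype(int); 
    s=I[y0:y1,x0:x1]; red=(s[...,0]>1.9*s[...,1])&(s[...,0]>1.6*s[...,2])&(abs(s[...,1]-s[...,2])<0.25*s[...,0])
    ys,xs=np.nonzero(red&(s[...,1]<1.25*s[...,2]+2)); print(n,[(a+x0,b+y0) for a,b in zip(xs,ys)])
    # cover: orange-brown top
    h=H[y0:y1,x0:x1]; m=((h[...,0]>5)&(h[...,0]<18)&(h[...,1]>110)&(h[...,2]>(95))).astype(np.uint8)
    m=cv2.morphologyEx(m,2,np.ones((3,3)));m=cv2.morphologyEx(m,3,np.ones((15,15)))
    cs,_=cv2.findContours(m,0,2);k=max(cs,key=cv2.contourArea)+np.array([x0,y0]);q=cv2.approxPolyDP(k,5,True).reshape(-1,2);r=cv2.minAreaRect(k)
    P=plane(c,q,.119);print("top",q.tolist(),P[:,:2].tolist(), P.mean(0))
    cv2.imwrite(f"pics/{n}crop.png",cv2.resize(c["frame"][y0:y1,x0:x1,::-1],None,fx=5,fy=4.6 if n=="top" else 5,interpolation=2)) 
E
```

```text
side [(np.int64(412), np.int64(183)), (np.int64(405), np.int64(185)), (np.int64(406), np.int64(185)), (np.int64(401), np.int64(186)), (np.int64(402), np.int64(186)), (np.int64(403), np.int64(186)), (np.int64(398), np.int64(187)), (np.int64(399), np.int64(187)), (np.int64(400), np.int64(187)), (np.int64(396), np.int64(188)), (np.int64(397), np.int64(188))]
top [[373, 187], [362, 217], [421, 230], [429, 198]] [[0.5823318047918045, -0.2815366644757732], [0.5479828037708263, -0.13970317900211648], [0.37785186884663385, -0.17970336795717923], [0.4120943797124721, -0.32451410246771484]] [ 0.4801 -0.2314  0.119 ]
50 (428.0, 298.5) 11 12 [[ 0.4774 -0.2233  0.147 ]]
60 (430.5, 297.0) 18 17 [[ 0.4799 -0.2289  0.147 ]]
70 (430.5, 297.0) 18 17 [[ 0.4799 -0.2289  0.147 ]]
top [(np.int64(461), np.int64(262)), (np.int64(462), np.int64(262)), (np.int64(462), np.int64(263)), (np.int64(463), np.int64(263)), (np.int64(464), np.int64(263)), (np.int64(463), np.int64(264)), (np.int64(464), np.int64(264)), (np.int64(463), np.int64(265)), (np.int64(464), np.int64(265)), (np.int64(465), np.int64(265)), (np.i
[... 1741 characters left out ...]
.int64(291)), (np.int64(482), np.int64(292)), (np.int64(483), np.int64(292)), (np.int64(484), np.int64(292)), (np.int64(483), np.int64(293)), (np.int64(484), np.int64(293)), (np.int64(483), np.int64(294)), (np.int64(484), np.int64(294)), (np.int64(485), np.int64(294)), (np.int64(484), np.int64(295)), (np.int64(485), np.int64(295))]
top [[446, 249], [371, 274], [384, 281], [402, 330], [398, 351], [476, 328]] [[0.5819392118720623, -0.2841653171054303], [0.5453059848422197, -0.11717716129520317], [0.5274398052639121, -0.1425537942064989], [0.42168391820277373, -0.16583049151722837], [0.3802883260382089, -0.15165781891612323], [0.4090331230911022, -0.31894245344432237]] [ 0.4776 -0.1967  0.119 ]
```

View pics/topcrop.png

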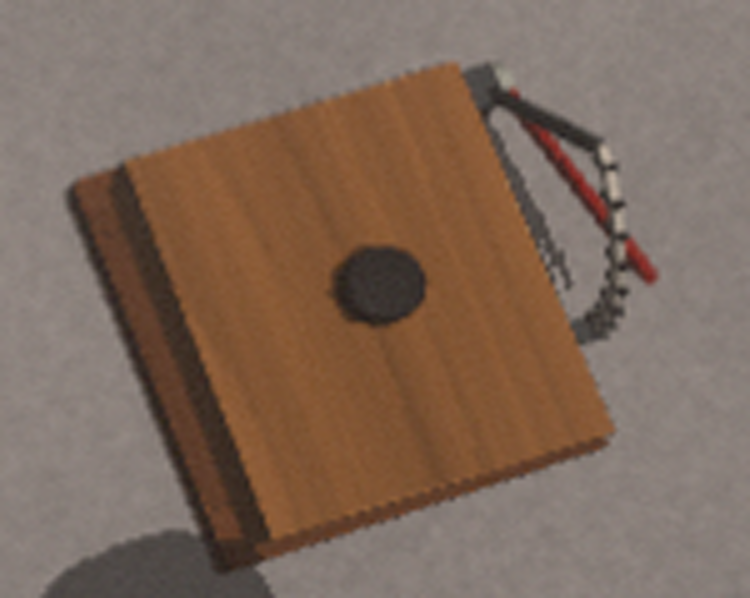

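```bash
python3 - <<'E'
from h import *
np.set_printoptions(precision=4,suppress=True)
s,t=ld("side0.npz"),ld("top0.npz")
q=[(447,248.5),(380,270.2),(407.4,353),(477.6,329)]
P=plane(t,q,.119);print(P,P.mean(0)); e=P[0]-P[3]; f=P[1]-P[2]
for v in(e,f,P[1]-P[0],P[2]-P[3]): print(np.linalg.norm(v),np.degrees(np.arctan2(v[1],v[0])))
X,er=tri(s,(414,183),t,(485.5,295));print("tip",X,er,np.degrees(np.arcsin((X[2]-.058)/.138)))
for yaw in(13.5,15,17):
  a=np.radians(yaw);ex=np.array([np.cos(a),np.sin(a)]);ey=np.array([-ex[1],ex[0]])
  C=np.array([.480,-.230]);d=X[:2]-C;print(yaw,d@ex,d@ey,np.degrees(np.arctan2(X[2]-.058,.08-d@ex)))
# plane method: pointer lies in vertical plane y=-108; intersect top-view rays
a=np.radians(15.5);ex=np.array([np.cos(a),np.sin(a),0]);ey=np.array([-ex[1],ex[0],0]);C=np.array([.48,-.230,0])
for c,px in((t,[(464,264.5),(470.5,274),(485.5,295)]),(s,[(397,188),(405.5,185),(414,183)])):
  o,d=rays(c,px);l=(-.108-(o-C)@ey)/(d@ey);Q=o+d*l[:,None];print(np.c_[(Q-C)@ex,Q[:,2]], np.degrees(np.arctan2(Q[:,2]-.058,.08-(Q-C)@ex)))
X,er=tri(s,(396.5,201),t,(430.5,297));print("knob",X,er)
E
```

```text
[[ 0.5828 -0.2865  0.119 ]
 [ 0.5514 -0.1372  0.119 ]
 [ 0.3742 -0.1702  0.119 ]
 [ 0.4066 -0.3219  0.119 ]] [ 0.4788 -0.229   0.119 ]
0.17967956121381867 11.36544389767282
0.1802119051475132 10.555454425569758
0.15252589379504528 101.88874380133807
0.1550788303173203 102.07016757333474
tip [ 0.473  -0.3445  0.1382] [np.float64(0.37120080702698666), np.float64(0.3712008070271021)] 35.54135655318591
13.5 -0.03351468876746382 -0.10967072046952396 35.24792311115787
15 -0.036374048901289174 -0.10875582677728607 34.578979235956325
17 -0.04014741443148409 -0.10742013966641029 33.72960237634681
[[ 0.0406  0.0974]
 [ 0.0156  0.1098]
 [-0.0377  0.1395]] [45.029  38.8001 34.6941]
[[ 0.0125  0.1071]
 [-0.0122  0.1249]
 [-0.037   0.1386]] [36.0306 35.9761 34.5578]
knob [ 0.4805 -0.229   0.146 ] [np.float64(0.5403981923288538), np.float64(0.5403981923287831)]
```

```bash
cat >> h.py <<'E'
from scipy.spatial.transform import Rotation as Ro
def to_tool(o,pos,rpy):
    R=Ro.from_euler('xyz',o["tcp_rot"],degrees=True); T=Ro.from_euler('xyz',rpy,degrees=True)
    return np.round(R.inv().apply(np.array(pos)-o["eef_pos"])*100,2), np.round((R.inv()*T).as_rotvec(degrees=True),2)
E
python3 - <<'E'
from h import *
from workcell import robot
o=robot.observe()
print(to_tool(o,[.48,-.229,.25],[180,0,-78]))
c=ld("top0.npz");cv2.imwrite("pics/grip.png",cv2.resize(c["frame"][330:,480:,::-1],None,fx=4,fy=4))
E
```

```text
(array([-11.61, -34.04,  -4.29]), array([-0.  ,  0.08, 12.69]))
```

View pics/grip.png

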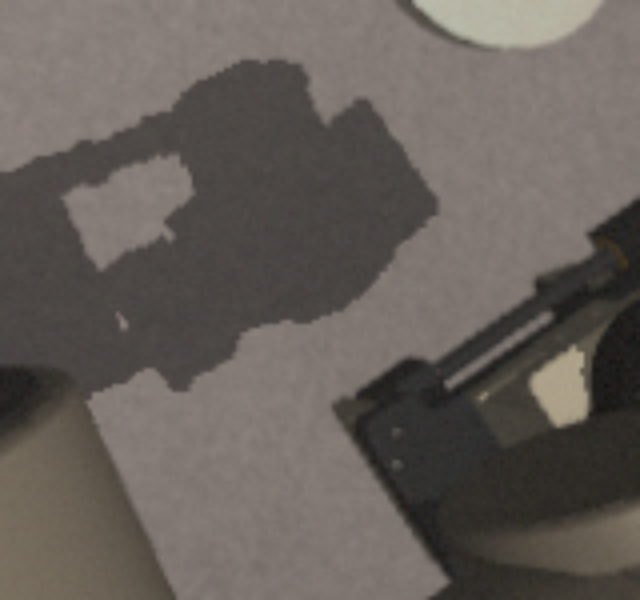

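Emit:
servo_tool(
  series=[
    [[0,0,-4],[0,0,0]],
    [[0,-1,-5.3],[0,0,-7]],
    [[-1,-4,-5.3],[0,0,-15]],
    [[-2,-8,-5.3],[0,0,-23]],
    [[-3.5,-12,-5.3],[0,0,-31]],
    [[-5,-16,-5.3],[0,0,-39]],
    [[-6.5,-20,-5.3],[0,0,-47]],
    [[-8,-24,-5.3],[0,0,-55]],
    [[-9.5,-28,-5.3],[0,0,-63]],
    [[-10.8,-32,-5.3],[0,0,-71]],
    [[-11.6,-34.0,-5.3],[0,0,-77]],
    [[-11.6,-34.0,-5.3],[0,0,-77]],
  ],
  fingers=0,
)

```text
time: 1.6
eef_pos: [0.4803, -0.2284, 0.26]
tcp_rot: [-180.0, 0.0, 11.8]
contact_force: [-0.0, -0.9, -0.2]
grip_width: 0.0918
```

Emit:
servo_tool(
  series=[
    [[0,0,2],[0,0,0]],
    [[0,0,5],[0,0,0]],
    [[0,0,8],[0,0,0]],
    [[0,0,10],[0,0,0]],
    [[0,0,11],[0,0,0]],
    [[0,0,11.3],[0,0,0]],
    [[0,0,11.3],[0,0,0]],
  ],
)

```text
time: 2.48
eef_pos: [0.4799, -0.2301, 0.148]
tcp_rot: [180.0, -0.0, 11.6]
contact_force: [-0.3, -0.2, 0.5]
grip_width: 0.0919
```

Emit:
servo_tool(
  series=[
    [[0,0,0],[0,0,0]],
    [[0,0,0],[0,0,0]],
    [[0,0,0],[0,0,0]],
    [[0,0,0],[0,0,0]],
    [[0,0,0],[0,0,0]],
    [[0,0,0],[0,0,0]],
  ],
  fingers=1,
)

```text
time: 3.22
eef_pos: [0.4798, -0.2297, 0.1475]
tcp_rot: [180.0, 0.0, 11.7]
contact_force: [0.4, 0.3, 0.6]
grip_width: 0.0363
```

Emit:
servo_tool(
  series=[
    [[0,0,0],[0,0,0]],
    [[0,0,0],[0,0,0]],
    [[0,0,-0.5],[0,0,0]],
    [[0,0,-1.2],[0,0,0]],
    [[0,0,-2.4],[0,0,0]],
    [[0,0,-4],[0,0,0]],
    [[0,0,-6],[0,0,0]],
    [[0,0,-8],[0,0,0]],
    [[0,0,-10],[0,0,0]],
    [[0,0,-11],[0,0,0]],
    [[0,0,-11.3],[0,0,0]],
    [[0,0,-11.3],[0,0,0]],
  ],
)

```text
time: 4.72
eef_pos: [0.4796, -0.2295, 0.2602]
tcp_rot: [-180.0, 0.0, 11.7]
contact_force: [-0.6, 0.4, -0.3]
grip_width: 0.0005
```

```bash
python3 - <<'E'
from h import *
from workcell import robot,eyes
for n in("side","top"):
    c=eyes.capture(n); np.savez(f"{n}1.npz",**c)
ims=[ld(n+"1.npz")["frame"][:,:,::-1] for n in("side","top")]
cv2.imwrite("pics/lift.png",np.hstack([cv2.resize(ims[0][120:300,320:480],(400,450)),cv2.resize(ims[1][200:380,340:500],(400,450))]))
o=robot.observe();print(o["grip_width"],o["contact_force"],to_tool(o,[.507,.2445,.26],[180,0,12]))
E
```

```text
0.0006203515770529309 [-0.80128409 -0.03567676 -0.20296698] (array([ 1.229e+01, -4.586e+01,  1.000e-02]), array([-0.05,  0.06, -0.32]))
```

View pics/lift.png

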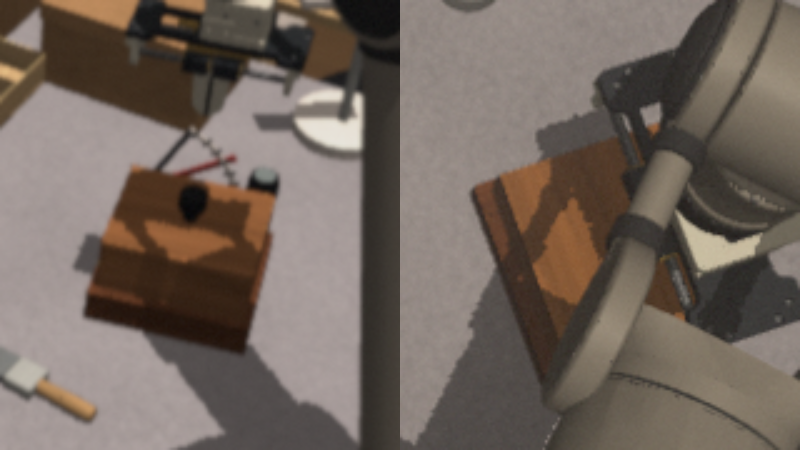

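The fingers shut empty (0.5 mm) and the cover is still on the case, with the knob at about side pixel (397,201), unmoved. I'll regrasp lower and check the width before lifting.

Emit:
servo_tool(
  series=[
    [[0,0,0],[0,0,0]],
    [[0,0,0],[0,0,0]],
    [[0,0,0],[0,0,0]],
    [[0,0,0],[0,0,0]],
    [[0,0,0],[0,0,0]],
    [[0,0,1],[0,0,0]],
    [[0,0,3],[0,0,0]],
    [[0,0,5.5],[0,0,0]],
    [[0,0,8],[0,0,0]],
    [[0,0,10.5],[0,0,0]],
    [[0,0,11.6],[0,0,0]],
    [[0,0,11.8],[0,0,0]],
  ],
  fingers=0,
)

```text
time: 6.32
eef_pos: [0.4795, -0.2295, 0.142]
tcp_rot: [-180.0, 0.0, 11.7]
contact_force: [0.4, -0.1, -0.0]
grip_width: 0.0917
```

Emit:
servo_tool(
  series=[
    [[0,0,0],[0,0,0]],
    [[0,0,0],[0,0,0]],
    [[0,0,0],[0,0,0]],
    [[0,0,0],[0,0,0]],
    [[0,0,0],[0,0,0]],
    [[0,0,0],[0,0,0]],
    [[0,0,0],[0,0,0]],
    [[0,0,0],[0,0,0]],
    [[0,0,0],[0,0,0]],
  ],
  fingers=1,
)

```text
time: 7.45
eef_pos: [0.4797, -0.2297, 0.1425]
tcp_rot: [180.0, 0.0, 11.7]
contact_force: [-0.9, -0.5, -0.3]
grip_width: 0.0061
```

Emit:
servo_tool(
  series=[
    [[0,0,0],[0,0,0]],
  ],
)

```text
time: 7.58
eef_pos: [0.4798, -0.2297, 0.1425]
tcp_rot: [180.0, 0.0, 11.7]
contact_force: [-0.2, 0.8, 1.1]
grip_width: 0.0011
```

```bash
python3 - <<'E'
from h import *
from workcell import robot,eyes
for n in("side","top"):
    c=eyes.capture(n); np.savez(f"{n}2.npz",**c)
    print(n,proj(c,[[.4798,-.2297,.1425],[.4798,-.2297,.1235],[.48,-.229,.147]]))
s=ld("side2.npz")["frame"][:,:,::-1]; t=ld("top2.npz")["frame"][:,:,::-1]
cv2.imwrite("pics/d.png",np.hstack([cv2.resize(s[140:260,340:440],(400,480),interpolation=2),cv2.resize(t[230:360,370:480],(400,480),interpolation=2)]))
E
```

```text
side [[396.86719373 201.87092105]
 [396.10546246 206.66257508]
 [396.88941792 200.83252565]]
top [[430.45571732 297.31021276]
 [428.65396742 298.57590852]
 [430.53821357 296.94419797]]
```

View pics/d.png

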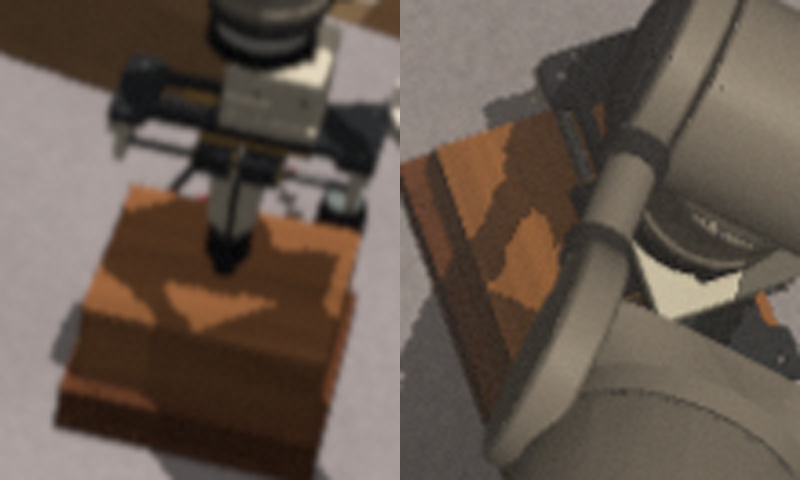

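```bash
python3 - <<'E'
from h import *
s=[ld(f"side{i}.npz")["frame"][:,:,::-1][180:220,375:420] for i in range(3)]
f=lambda a:cv2.resize(np.clip(a.astype(float)*1.8,0,255).astype(np.uint8),None,fx=5.9,fy=10,interpolation=2)
cv2.imwrite("pics/e.png",np.hstack([f(a) for a in s]))
E
```

```text
(no output)
```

View pics/e.png

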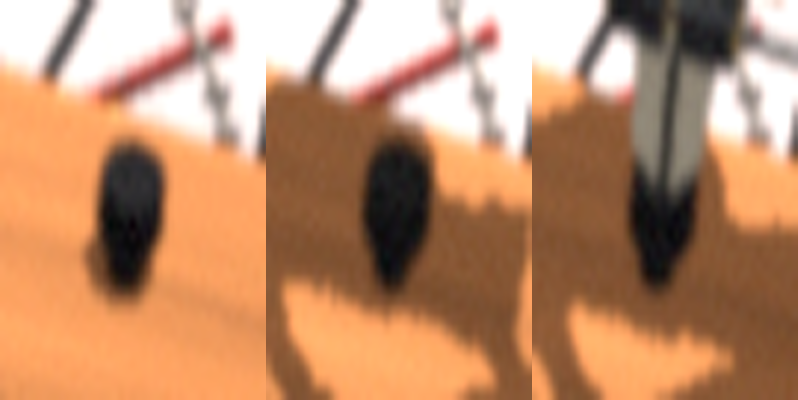

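```bash
python3 - <<'E'
from h import *
c=ld("side1.npz");p=proj(c,[[.4796,-.2295,.26],[.4796,-.2295,.241],[.4796,-.2295,.307],[.4796,-.2295,.147]]);print(p)
x,y=p[0].astype(int);a=c["frame"][y-50:y+60,x-50:x+50,::-1]
cv2.imwrite("pics/f.png",cv2.resize(np.clip(a*1.6,0,255).astype(np.uint8),None,fx=5.4,fy=5.4,interpolation=2))
print(x-50,y-50)
E
```

```text
[[401.92105646 170.3888644 ]
 [401.07131892 175.72471414]
 [404.09101226 156.7681321 ]
 [397.08295878 200.78493556]]
351 120
```

View pics/f.png

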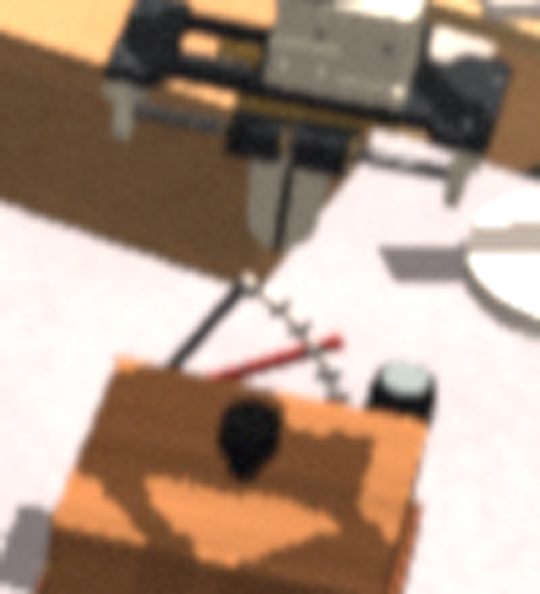

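The shut fingertips show at about side (403,166). With the reported pose they should be at (401,176), so they really stand about 30 mm higher than reported, and they closed above the knob. I'll open and check this.

Emit:
servo_tool(
  series=[
    [[0,0,0],[0,0,0]],
    [[0,0,0],[0,0,0]],
    [[0,0,0],[0,0,0]],
    [[0,0,0],[0,0,0]],
    [[0,0,0],[0,0,0]],
    [[0,0,0],[0,0,0]],
    [[0,0,0],[0,0,0]],
    [[0,0,0],[0,0,0]],
    [[0,0,0],[0,0,0]],
    [[0,0,0],[0,0,0]],
  ],
  fingers=0,
)

```text
time: 8.93
eef_pos: [0.4798, -0.2297, 0.1425]
tcp_rot: [180.0, -0.0, 11.7]
contact_force: [0.0, 0.0, 0.1]
grip_width: 0.0907
```

```bash
python3 - <<'E'
from h import *
from workcell import robot,eyes
c=eyes.capture("side"); np.savez("side3.npz",**c);o=robot.observe();print(o["joint_positions"],o["eef_pos"],o["grip_width"],o["contact_force"],getattr(robot,"tip_extent",None),[a for a in dir(robot) if a[0]!='_'])
T=o["eef_pos"];R=Ro.from_euler('xyz',o["tcp_rot"],degrees=True).as_matrix()
P=proj(c,[T+s*.046*R[:,0]+k*R[:,2] for k in(0,.019,-.034,-.015) for s in(1,-1)]);print(P)
a=c["frame"][150:260,340:450,::-1]
cv2.imwrite("pics/g.png",cv2.resize(np.clip(a*1.6,0,255).astype(np.uint8),None,fx=5.4,fy=5.4,interpolation=2))
E
```

```text
[-3.38377882e+01  2.38027957e+01  9.18468604e+01 -3.66221368e-03
  6.43439776e+01 -4.55184429e+01] [ 0.4797688  -0.22967927  0.14252746] 0.09117844173775855 [-1.037145   -0.68151849  0.63227219] 0.019 ['IKError', 'job_done', 'observe', 'tip_extent']
[[381.82728775 198.41509165]
 [412.12404953 205.37304435]
 [381.19612088 203.20418968]
 [411.22802542 210.1662092 ]
 [382.98405463 189.64025696]
 [413.7667726  196.58805351]
 [382.33323937 194.57674269]
 [412.84246459 201.53068362]]
```

View pics/g.png

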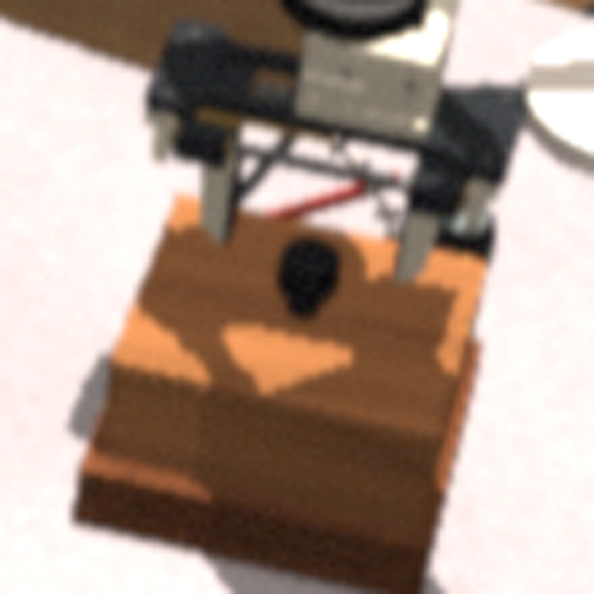

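Open tips show at (381,195) and (414,202), where (381,203) and (411,210) were expected. That is again about 8 px high, so the real tips are about 30 mm above the report. I'll descend with care, watching the force.

Emit:
servo_tool(
  series=[
    [[0,0,0.4],[0,0,0]],
    [[0,0,0.8],[0,0,0]],
    [[0,0,0.8],[0,0,0]],
  ],
)

```text
time: 9.35
eef_pos: [0.4795, -0.2295, 0.134]
tcp_rot: [-180.0, 0.0, 11.7]
contact_force: [0.7, 0.9, -0.4]
grip_width: 0.092
```

Emit:
servo_tool(
  series=[
    [[0,0,0.4],[0,0,0]],
    [[0,0,0.8],[0,0,0]],
    [[0,0,0.8],[0,0,0]],
  ],
)

```text
time: 9.72
eef_pos: [0.4795, -0.2295, 0.1261]
tcp_rot: [-180.0, 0.0, 11.7]
contact_force: [0.1, 0.2, 0.5]
grip_width: 0.0921
```

```bash
python3 - <<'E'
from h import *
from workcell import robot,eyes
c=eyes.capture("side"); np.savez("side4.npz",**c);o=robot.observe();print(o["eef_pos"],o["contact_force"])
a=c["frame"][150:260,340:450,::-1]
cv2.imwrite("pics/g4.png",cv2.resize(np.clip(a*1.6,0,255).astype(np.uint8),None,fx=5.4,fy=5.4,interpolation=2))
E
```

```text
[ 0.47969736 -0.2296105   0.12633201] [ 0.20283904  1.09822165 -0.52181405]
```

View pics/g4.png

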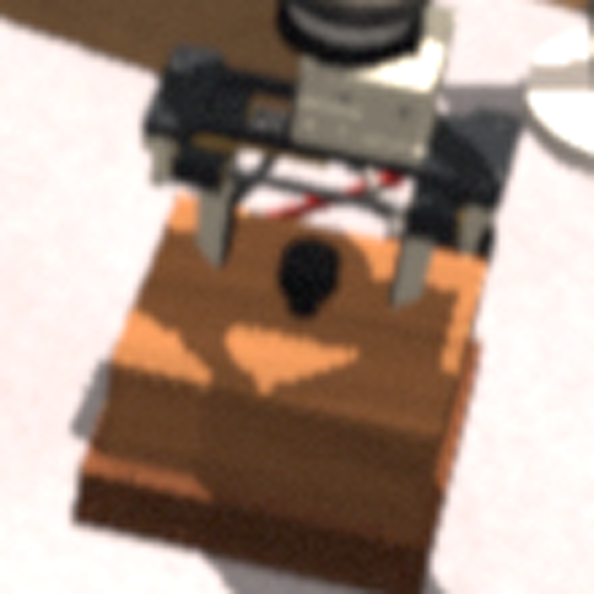

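Reported tips at 107 mm would already be inside the cover, yet there is no contact, so the offset is confirmed. The tips show at about (380,199) and (414,206), which puts them near z 140. I'll go down another 13 mm and close.

Emit:
servo_tool(
  series=[
    [[0,0,0.4],[0,0,0]],
    [[0,0,0.8],[0,0,0]],
    [[0,0,1.1],[0,0,0]],
    [[0,0,1.3],[0,0,0]],
    [[0,0,1.3],[0,0,0]],
  ],
)

```text
time: 10.4
eef_pos: [0.4797, -0.2296, 0.1134]
tcp_rot: [-180.0, 0.0, 11.7]
contact_force: [-0.1, -0.0, 0.2]
grip_width: 0.0921
```

Emit:
servo_tool(
  series=[
    [[0,0,0],[0,0,0]],
    [[0,0,0],[0,0,0]],
    [[0,0,0],[0,0,0]],
    [[0,0,0],[0,0,0]],
    [[0,0,0],[0,0,0]],
    [[0,0,0],[0,0,0]],
    [[0,0,0],[0,0,0]],
    [[0,0,0],[0,0,0]],
  ],
  fingers=1,
)

```text
time: 11.4
eef_pos: [0.4798, -0.2297, 0.1135]
tcp_rot: [180.0, -0.0, 11.7]
contact_force: [0.2, -0.7, 0.0]
grip_width: 0.033
```

Gripped at 33 mm. Now lifting.

Emit:
servo_tool(
  series=[
    [[0,0,0],[0,0,0]],
    [[0,0,-0.3],[0,0,0]],
    [[0,0,-1],[0,0,0]],
    [[0,0,-2],[0,0,0]],
    [[0,0,-3.2],[0,0,0]],
    [[0,0,-4.6],[0,0,0]],
    [[0,0,-6.2],[0,0,0]],
    [[0,0,-7.8],[0,0,0]],
    [[0,0,-9.4],[0,0,0]],
    [[0,0,-10.6],[0,0,0]],
    [[0,0,-11.3],[0,0,0]],
    [[0,0,-11.5],[0,0,0]],
  ],
)

```text
time: 12.9
eef_pos: [0.4798, -0.2297, 0.2289]
tcp_rot: [180.0, -0.0, 11.7]
contact_force: [0.8, -0.1, -5.6]
grip_width: 0.0335
```

```bash
python3 - <<'E'
from h import *
from workcell import robot,eyes
c=eyes.capture("side"); np.savez("side5.npz",**c);t=eyes.capture("top"); np.savez("top5.npz",**t)
o=robot.observe();print(o["eef_pos"],o["contact_force"],o["grip_width"],o["joint_positions"],to_tool(o,[.507,.2445,.228],[180,0,12]))
cv2.imwrite("pics/l5.png",np.hstack([c["frame"][60:360,230:630,::-1],t["frame"][130:430,240:640,::-1]]))
E
```

```text
[ 0.4796182  -0.22958892  0.22831288] [ 0.41364684 -0.29778447 -3.98686123] 0.033241803056966446 [-3.38375574e+01  1.94347457e+01  8.41984301e+01 -5.30698938e-03
  7.63921723e+01 -4.55192202e+01] (array([ 1.228e+01, -4.587e+01,  4.000e-02]), array([-0.01,  0.02, -0.32]))
```

View pics/l5.png

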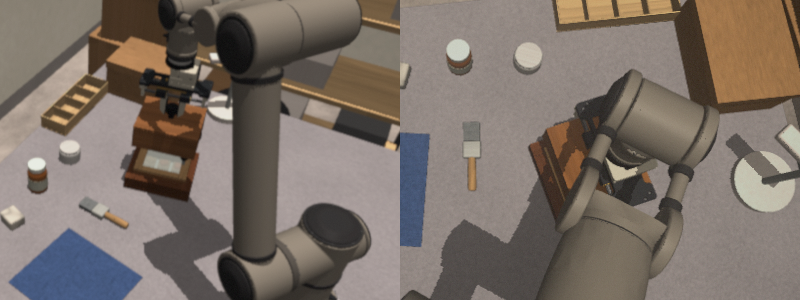

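The cover is in the air at the gripper (left half, about (172,125)), and the glazed flap shows below it on the case. Carrying it over the mat.

Emit:
servo_tool(
  series=[
    [[0.3,-1,0],[0,0,0]],
    [[0.9,-3.2,0],[0,0,0]],
    [[1.7,-6.5,0],[0,0,0]],
    [[2.8,-10.5,0],[0,0,0]],
    [[4,-15,0],[0,0,0]],
    [[5.3,-19.8,0],[0,0,0]],
    [[6.6,-24.6,0],[0,0,0]],
    [[7.9,-29.4,0],[0,0,0]],
    [[9.1,-34,0],[0,0,0]],
    [[10.2,-38.2,0],[0,0,0]],
    [[11.1,-41.5,0],[0,0,0]],
    [[11.8,-44,0],[0,0,0]],
  ],
)

```text
time: 14.5
eef_pos: [0.5053, 0.2272, 0.2279]
tcp_rot: [-180.0, 0.1, 11.8]
contact_force: [0.3, -0.3, -4.4]
grip_width: 0.0335
```

Emit:
servo_tool(
  series=[
    [[0.4,-1.5,0],[0,0,0]],
    [[0.5,-1.9,0],[0,0,0]],
    [[0.5,-1.9,0],[0,0,0]],
  ],
)

```text
time: 14.88
eef_pos: [0.5071, 0.2443, 0.2283]
tcp_rot: [180.0, 0.0, 11.7]
contact_force: [0.2, 0.3, -3.7]
grip_width: 0.0333
```

```bash
python3 - <<'E'
from h import *
from workcell import robot,eyes
c=eyes.capture("side"); np.savez("side6.npz",**c);t=eyes.capture("top"); np.savez("top6.npz",**t)
o=robot.observe();print(o["eef_pos"],o["contact_force"],o["grip_width"],o["joint_positions"],to_tool(o,[.507,.2445,.228],[180,0,12]))
cv2.imwrite("pics/l6.png",np.hstack([c["frame"][180:480,150:550,::-1],t["frame"][180:480,90:490,::-1]]))
cv2.imwrite("pics/l6s.png",cv2.resize(c["frame"][190:420,200:420,::-1],None,fx=2.5,fy=2.5))
E
```

```text
[0.50732741 0.24386185 0.22851561] [ 0.22200607  0.45346451 -4.80763018] 0.033742322798762374 [ 1.78869280e+01  2.27735024e+01  7.91368612e+01 -2.52803151e-02
  7.81016289e+01  6.26453255e+00] (array([-0.02, -0.07,  0.05]), array([ 0.03,  0.01, -0.37]))
```

View pics/l6.png

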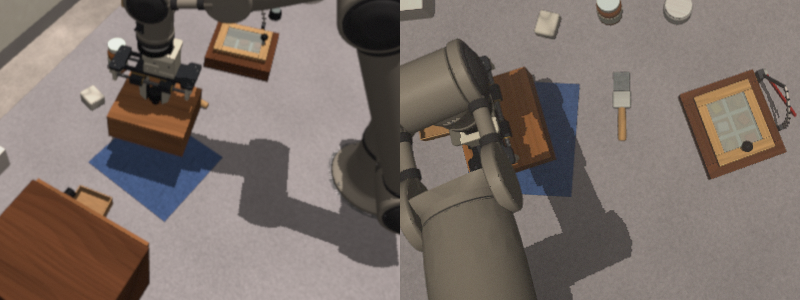

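View pics/l6s.png

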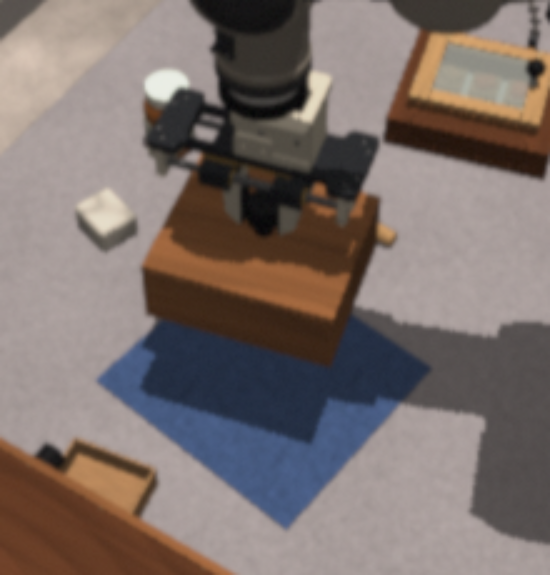

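```bash
python3 - <<'E'
from h import *
c=ld("side6.npz");P=plane(c,[(258,297.2),(334,317.2),(352,268.8)],.234);print(P,(P[0]+P[2])/2,np.linalg.norm(P[0]-P[1]),np.linalg.norm(P[1]-P[2]))
E
```

```text
[[0.57514486 0.33657151 0.234     ]
 [0.40177307 0.29581122 0.234     ]
 [0.43469102 0.15046511 0.234     ]] [0.50491794 0.24351831 0.234     ] 0.1780987860714142 0.14902712290018963
```

The cover is centred at (0.505, 0.244) over the mat, and its sizes come out right. Lowering it.

Emit:
servo_tool(
  series=[
    [[0,0,0.8],[0,0,0]],
    [[0,0,2.4],[0,0,0]],
    [[0,0,4.6],[0,0,0]],
    [[0,0,7],[0,0,0]],
    [[0,0,9.4],[0,0,0]],
    [[0,0,11.4],[0,0,0]],
    [[0,0,13],[0,0,0]],
    [[0,0,14],[0,0,0]],
    [[0,0,14.6],[0,0,0]],
    [[0,0,15],[0,0,0]],
    [[0,0,15.2],[0,0,0]],
    [[0,0,15.3],[0,0,0]],
  ],
)

```text
time: 16.48
eef_pos: [0.5075, 0.2448, 0.0757]
tcp_rot: [180.0, -0.0, 11.7]
contact_force: [0.7, 0.1, -3.8]
grip_width: 0.0337
```

Emit:
servo_tool(
  series=[
    [[0,0,0.2],[0,0,0]],
    [[0,0,0.3],[0,0,0]],
    [[0,0,0.3],[0,0,0]],
  ],
)

```text
time: 16.85
eef_pos: [0.5072, 0.2447, 0.0724]
tcp_rot: [180.0, 0.0, 11.7]
contact_force: [-0.3, 0.8, -4.4]
grip_width: 0.0334
```

Emit:
servo_tool(
  series=[
    [[0,0,0.1],[0,0,0]],
    [[0,0,0.15],[0,0,0]],
    [[0,0,0.15],[0,0,0]],
  ],
)

```text
time: 17.23
eef_pos: [0.5074, 0.2448, 0.0715]
tcp_rot: [180.0, -0.0, 11.7]
contact_force: [-1.5, -0.7, 2.1]
grip_width: 0.0331
```

Force has changed sign, so the cover is standing on the mat. Releasing it and rising.

Emit:
servo_tool(
  series=[
    [[0,0,0],[0,0,0]],
    [[0,0,0],[0,0,0]],
    [[0,0,0],[0,0,0]],
    [[0,0,0],[0,0,0]],
    [[0,0,0],[0,0,0]],
    [[0,0,0],[0,0,0]],
    [[0,0,-0.8],[0,0,0]],
    [[0,0,-2.4],[0,0,0]],
    [[0,0,-5],[0,0,0]],
    [[0,0,-8],[0,0,0]],
    [[0,0,-11],[0,0,0]],
    [[0,0,-13],[0,0,0]],
  ],
  fingers=0,
)

```text
time: 18.73
eef_pos: [0.5078, 0.245, 0.204]
tcp_rot: [-180.0, -0.2, 11.7]
contact_force: [1.5, -0.6, 0.5]
grip_width: 0.0917
```

```bash
python3 - <<'E'
from h import *
from workcell import robot,eyes
c=eyes.capture("side"); np.savez("side7.npz",**c);t=eyes.capture("top"); np.savez("top7.npz",**t)
o=robot.observe();print(o["eef_pos"],o["contact_force"],o["grip_width"])
print(proj(c,[[.4798,-.2297,.1425]]))
cv2.imwrite("pics/s7.png",cv2.resize(c["frame"][190:420,200:420,::-1],None,fx=2.5,fy=2.5))
cv2.imwrite("pics/c7.png",np.hstack([cv2.resize(c["frame"][155:255,345:445,::-1],(400,400),interpolation=2),cv2.resize(t["frame"][240:365,365:490,::-1],(400,400),interpolation=2)]))
E
```

```text
[0.50866063 0.2452532  0.20464129] [ 0.06599831 -0.3592177  -0.47958466] 0.09180714927544031
[[396.86719373 201.87092105]]
```

View pics/s7.png

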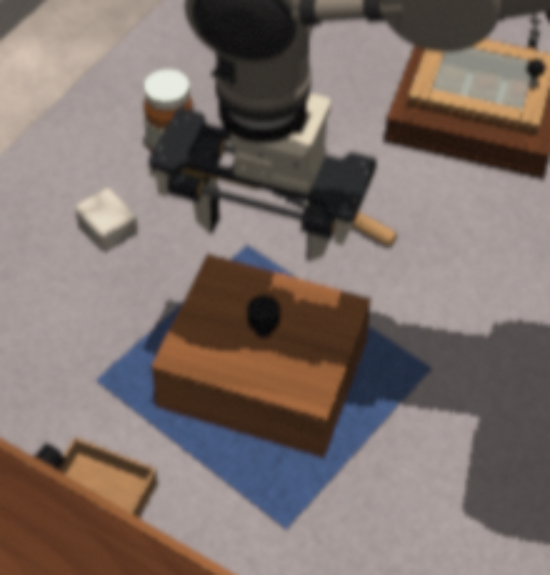

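View pics/c7.png

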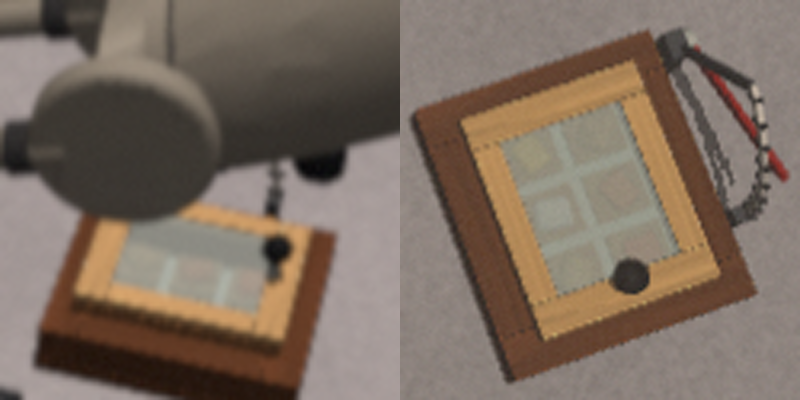

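The cover stands upright near the middle of the mat, with its knob at side (305,317). The flap's ball is at side (414,217) and top (437,326). Measuring the case axes and the ball.

```bash
python3 - <<'E'
from h import *
np.set_printoptions(precision=4,suppress=True)
s,t=ld("side7.npz"),ld("top7.npz")
f=lambda L:[((x-400)/3.2+365,y/3.2+240) for x,y in L]
A=lambda v:(np.linalg.norm(v),np.degrees(np.arctan2(v[1],v[0])))
F=plane(t,f([(462,122),(637,62),(720,275),(545,340)]),.066);print(F,F.mean(0));print(A(F[1]-F[2]),A(F[0]-F[3]),A(F[0]-F[1]),A(F[3]-F[2]))
P=plane(t,f([(415,112),(650,32),(756,290)]),.045);print(P,(P[0]+P[2])/2,A(P[1]-P[2]),A(P[0]-P[1]))
X,e=tri(s,(414.2,217),t,(437.2,325.9));print("ball",X,e)
H=hsv(t);
for (n,c,b) in(("t",t,(425,312,450,340)),("s",s,(404,207,424,230))):
  x0,y0,x1,y1=b;m=(hsv(c)[y0:y1,x0:x1,2]<70).astype(np.uint8);k=max(cv2.findContours(m,0,2)[0],key=cv2.contourArea);print(n,np.array(cv2.minEnclosingCircle(k)[0])+[x0,y0],cv2.boundingRect(k))
K=[(x,y) for x,y in [(0,0)]]
print("knob",plane(s,[(200+263/2.5,190+316/2.5)],.105))
tip=np.array([.473,-.3445,.1382])
for yaw in(11,12,13):
  a=np.radians(yaw);ex=np.array([np.cos(a),np.sin(a)]);ey=np.array([-ex[1],ex[0]])
  h=X[:2]+.140*ex; d=tip[:2]-h; print(yaw,"hinge",h,"tip rel",d@ex,d@ey,np.degrees(np.arctan2(tip[2]-.058,-d@ex)),np.hypot(tip[2]-.058,d@ex))
E
```

```text
[[ 0.5421 -0.1513  0.066 ]
 [ 0.5711 -0.2788  0.066 ]
 [ 0.4187 -0.3116  0.066 ]
 [ 0.3886 -0.187   0.066 ]] [ 0.4801 -0.2322  0.066 ]
(np.float64(0.15591320164792094), np.float64(12.124578712992466)) (np.float64(0.15764985412774263), np.float64(13.062246459766401)) (np.float64(0.1307433772893921), np.float64(102.79028137645632)) (np.float64(0.12819547973161863), np.float64(103.57039582885996))
[[ 0.5563 -0.1221  0.045 ]
 [ 0.5958 -0.2968  0.045 ]
 [ 0.4069 -0.3404  0.045 ]] [ 0.4816 -0.2312  0.045 ] (np.float64(0.193820602093802), np.float64(13.013536893409892)) (np.float64(0.1791032325776601), np.float64(102.7347947172714))
ball [ 0.4234 -0.2445  0.097 ] [np.float64(0.016424357568989995), np.float64(0.016424357569141682)]
t [436.7941 326.2647] (7, 9, 11, 11)
s [413.5 218. ] (7, 7, 6, 9)
knob [[0.5071 0.2451 0.105 ]]
11 hinge [ 0.5609 -0.2178] tip rel -0.1104237645800103 -0.10764223098484133 35.99063898396776 0.13647508118342166
12 hinge [ 0.5604 -0.2154] tip rel -0.11230688514888391 -0.10814201303311989 35.53118995178231 0.1380031755136258
13 hinge [ 0.5598 -0.213 ] tip rel -0.11419844130881035 -0.10860885397663338 35.07984186313373 0.139546852337707
```

```bash
python3 - <<'E'
from h import *
from workcell import robot
o=robot.observe();print(to_tool(o,[.4234,-.2445,.20],[180,0,12.5]))
E
```

```text
(array([-18.27,  46.23,   0.32]), array([-0.03, -0.37, -0.81]))
```

Emit:
servo_tool(
  series=[
    [[-0.6,1.5,0],[0,0,0]],
    [[-1.8,4.5,0],[0,0,0]],
    [[-3.6,9,0],[0,0,0]],
    [[-5.5,14,0],[0,0,0]],
    [[-7.5,19,0],[0,0,0]],
    [[-9.5,24,0],[0,0,0]],
    [[-11.5,29,0],[0,-5,-0.4]],
    [[-13.5,34,0],[0,-12,-0.6]],
    [[-15.2,38.5,0],[0,-20,-0.8]],
    [[-16.8,42.5,0],[0,-27,-0.8]],
    [[-17.9,45.2,0],[0,-32,-0.8]],
    [[-18.3,46.2,0.3],[0,-35,-0.8]],
  ],
)

```text
time: 20.32
eef_pos: [0.4204, -0.2461, 0.1967]
tcp_rot: [-179.6, 35.2, 12.6]
contact_force: [0.2, 0.2, -1.1]
grip_width: 0.0919
```

Emit:
servo_tool(
  series=[
    [[0,0,0],[0,0,0]],
  ],
)

```text
time: 20.45
eef_pos: [0.421, -0.2445, 0.1965]
tcp_rot: [-179.5, 35.1, 12.7]
contact_force: [0.5, 0.7, 0.1]
grip_width: 0.0918
```

```bash
python3 - <<'E'
from h import *
from workcell import robot,eyes
c=eyes.capture("side"); np.savez("side8.npz",**c)
o=robot.observe();T=o["eef_pos"];R=Ro.from_euler('xyz',o["tcp_rot"],degrees=True).as_matrix();print(T,o["tcp_rot"],o["joint_positions"])
for n,off in(("W",np.array([0,0,.033])),("T",-.033*R[:,2]),("0",0*T)):
  print(n,proj(c,[T+off+sg*.046*R[:,0]+.019*R[:,2] for sg in(1,-1)]).round(1).tolist())
a=c["frame"][130:240,350:460,::-1]
cv2.imwrite("pics/g8.png",cv2.resize(np.clip(a*1.6,0,255).astype(np.uint8),None,fx=5.4,fy=5.4,interpolation=2))
E
```

```text
[ 0.42124475 -0.24406646  0.19734827] [-179.60823571   35.01735297   12.66912635] [-25.28044103  35.34525167  72.77101142 -20.68399653 100.33444591
 -36.36217306]
W [[410.2, 192.2], [439.4, 183.3]]
T [[403.5, 192.3], [432.3, 183.5]]
0 [[408.7, 200.8], [437.4, 192.4]]
```

View pics/g8.png

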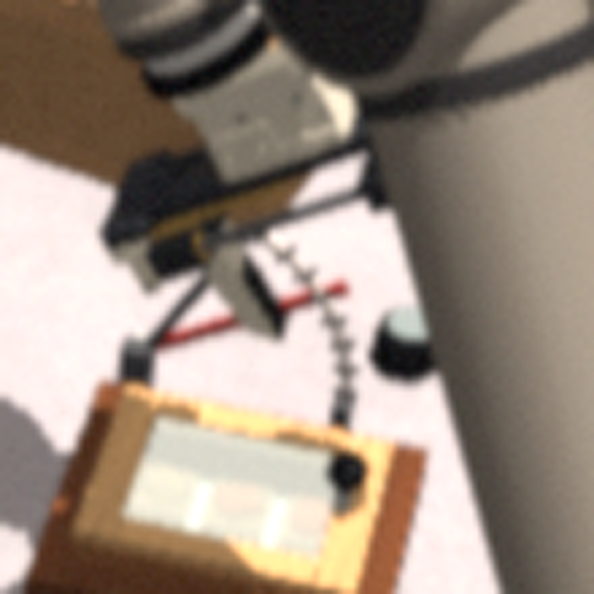

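The far fingertip shows at (401,192). That fits an offset along the tool axis (predicted 403.5,192.3) and not a world z offset (410,192). So the grasp point lies 33 mm behind the reported TCP along the tool, and I'll plan with that.

```bash
python3 - <<'E'
from h import *
from workcell import robot
o=robot.observe();print(to_tool(o,[.4234,-.2445,.14],[180,0,12.5]));print(to_tool(o,[.4234,-.2445,.18],[180,0,12.5]))
E
```

```text
(array([3.46, 0.12, 4.58]), array([-0.33, 35.02,  0.04]))
(array([1.16, 0.1 , 1.3 ]), array([-0.33, 35.02,  0.04]))
```

Emit:
servo_tool(
  series=[
    [[0.2,0,0.2],[0,8,0]],
    [[0.5,0,0.5],[0,16,0]],
    [[0.9,0.1,0.9],[0,24,0]],
    [[1.2,0.1,1.3],[-0.3,32,0]],
    [[2.3,0.1,2.9],[-0.3,35,0]],
    [[3.4,0.1,4.5],[-0.3,35,0]],
    [[3.4,0.1,4.5],[-0.3,35,0]],
  ],
)

```text
time: 21.38
eef_pos: [0.423, -0.2437, 0.1417]
tcp_rot: [-180.0, 0.0, 12.5]
contact_force: [-0.0, 0.1, 0.0]
grip_width: 0.0917
```

```bash
python3 - <<'E'
from h import *
from workcell import robot,eyes
c=eyes.capture("side"); np.savez("side9.npz",**c);t=eyes.capture("top")
o=robot.observe();T=o["eef_pos"];print(T,o["tcp_rot"],o["contact_force"]);print(to_tool(o,[.4234,-.2445,.062],[180,0,12.5]))
cv2.imwrite("pics/g9.png",np.hstack([cv2.resize(np.clip(x*1.6,0,255).astype(np.uint8),(400,400),interpolation=2) for x in (c["frame"][150:250,360:460,::-1],t["frame"][250:370,370:490,::-1])]))
E
```

```text
[ 0.42419772 -0.24462925  0.14273199] [ 1.79887558e+02 -7.48136283e-02  1.25666389e+01] [-0.27941225 -0.44840381 -0.22365283]
(array([-0.09, -0.05,  8.07]), array([ 0.11, -0.07,  0.07]))
```

View pics/g9.png

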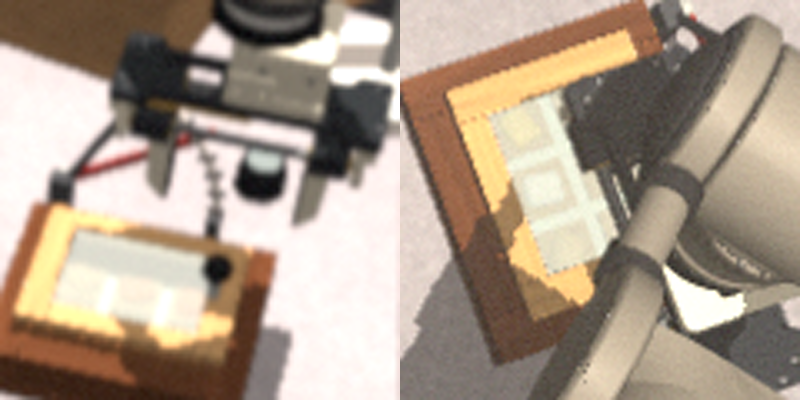

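The open fingers straddle the ball: tips at about (400,197) and (436,205), ball at (414,217). Descending.

Emit:
servo_tool(
  series=[
    [[0,0,1],[0,0,0]],
    [[0,0,2.8],[0,0,0]],
    [[0,0,4.6],[0,0,0]],
    [[0,0,6.2],[0,0,0]],
    [[-0.1,0,7.4],[0,0,0]],
    [[-0.1,0,7.9],[0,0,0]],
    [[-0.1,0,8.0],[0,0,0]],
    [[-0.1,0,8.0],[0,0,0]],
  ],
)

```text
time: 22.48
eef_pos: [0.4231, -0.2456, 0.062]
tcp_rot: [179.9, -0.0, 12.5]
contact_force: [0.7, 0.6, 0.7]
grip_width: 0.092
```

Emit:
servo_tool(
  series=[
    [[0,0,0],[0,0,0]],
    [[0,0,0],[0,0,0]],
    [[0,0,0],[0,0,0]],
    [[0,0,0],[0,0,0]],
    [[0,0,0],[0,0,0]],
    [[0,0,0],[0,0,0]],
    [[0,0,0],[0,0,0]],
    [[0,0,0],[0,0,0]],
    [[0,0,0],[0,0,0]],
    [[0,0,0],[0,0,0]],
  ],
  fingers=1,
)

```text
time: 23.72
eef_pos: [0.4234, -0.2452, 0.0617]
tcp_rot: [179.9, -0.1, 12.5]
contact_force: [5.3, 2.9, -2.2]
grip_width: 0.022
```

Ball gripped at 22 mm. Raising the flap along the arc, in parts.

Emit:
servo_tool(
  series=[
    [[0,0,-0.24],[0,-1,0]],
    [[0,0,-0.73],[0,-3,0]],
    [[0.1,0,-1.46],[0,-6,0]],
    [[0.25,0,-2.19],[0,-9,0]],
    [[0.39,0,-2.9],[0,-12,0]],
    [[0.57,0,-3.6],[0,-15,0]],
    [[0.65,0,-3.84],[0,-16,0]],
  ],
)

```text
time: 24.6
eef_pos: [0.4294, -0.2438, 0.0998]
tcp_rot: [180.0, 16.0, 12.6]
contact_force: [2.4, 1.0, -2.8]
grip_width: 0.0222
```

```bash
python3 - <<'E'
from h import *
from workcell import robot,eyes
c=eyes.capture("side"); np.savez("side10.npz",**c)
o=robot.observe();print(o["eef_pos"],o["tcp_rot"],o["contact_force"],o["grip_width"])
cv2.imwrite("pics/g10.png",cv2.resize(np.clip(c["frame"][140:250,350:460,::-1]*1.6,0,255).astype(np.uint8),None,fx=5.4,fy=5.4,interpolation=2))
E
```

```text
[ 0.42948158 -0.24374716  0.09989162] [179.95529162  16.05374958  12.55336411] [ 2.01685856  0.90841734 -2.59117348] 0.022239813741693138
```

View pics/g10.png

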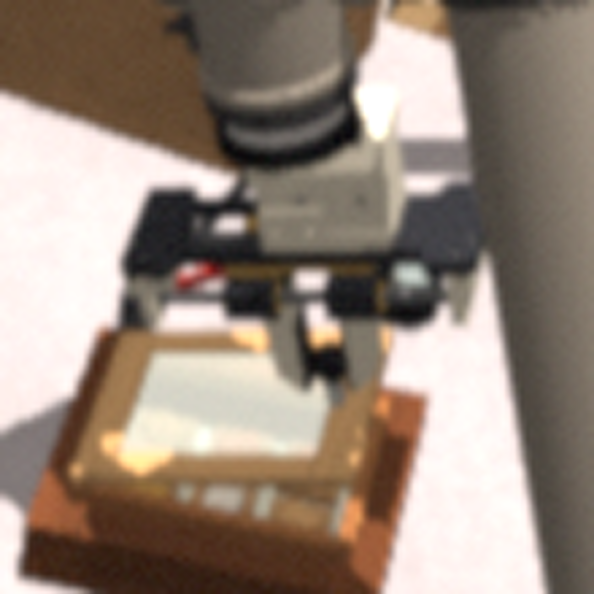

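The flap is raised about 16°, following the ball with low forces. Going on to 35.4°.

Emit:
servo_tool(
  series=[
    [[0.02,0,-0.49],[0,-2,0]],
    [[0.06,0,-0.98],[0,-4,0]],
    [[0.12,0,-1.46],[0,-6,0]],
    [[0.19,0,-1.95],[0,-8,0]],
    [[0.29,0,-2.43],[0,-10,0]],
    [[0.39,0,-2.91],[0,-12,0]],
    [[0.52,0,-3.38],[0,-14,0]],
    [[0.65,0,-3.85],[0,-16,0]],
    [[0.79,0,-4.25],[0,-17.8,0]],
    [[0.88,0,-4.5],[0,-18.8,0]],
    [[0.93,0,-4.63],[0,-19.4,0]],
    [[0.93,0,-4.63],[0,-19.4,0]],
  ],
)

```text
time: 26.15
eef_pos: [0.4501, -0.2389, 0.1417]
tcp_rot: [-180.0, 35.4, 12.5]
contact_force: [-0.1, 4.3, -3.1]
grip_width: 0.0223
```

Emit:
servo_tool(
  series=[
    [[0,0,0],[0,0,0]],
    [[0,0,0],[0,0,0]],
    [[0,0,0],[0,0,0]],
    [[0,0,0],[0,0,0]],
  ],
)

```text
time: 26.65
eef_pos: [0.4503, -0.2389, 0.1419]
tcp_rot: [180.0, 35.4, 12.5]
contact_force: [1.9, 4.7, -4.8]
grip_width: 0.022
```

```bash
python3 - <<'E'
from h import *
from workcell import robot,eyes
c=eyes.capture("side"); np.savez("side11.npz",**c);t=eyes.capture("top"); np.savez("top11.npz",**t)
o=robot.observe();print(o["eef_pos"],o["tcp_rot"],o["contact_force"],o["grip_width"],o["joint_velocities"].round(2))
cv2.imwrite("pics/g11.png",cv2.resize(np.clip(c["frame"][140:250,350:460,::-1]*1.6,0,255).astype(np.uint8),None,fx=5.4,fy=5.4,interpolation=2))
cv2.imwrite("pics/t11.png",cv2.resize(np.clip(t["frame"][235:370,365:500,::-1]*1.6,0,255).astype(np.uint8),None,fx=4.4,fy=4.4,interpolation=2))
E
```

```text
[ 0.45030307 -0.23886722  0.14188011] [179.97954462  35.39270949  12.51115402] [ 1.45696805  4.71418504 -3.67268504] 0.022614449255813327 [-0.03  0.06  0.08 -0.04  0.09 -0.05]
```

View pics/g11.png

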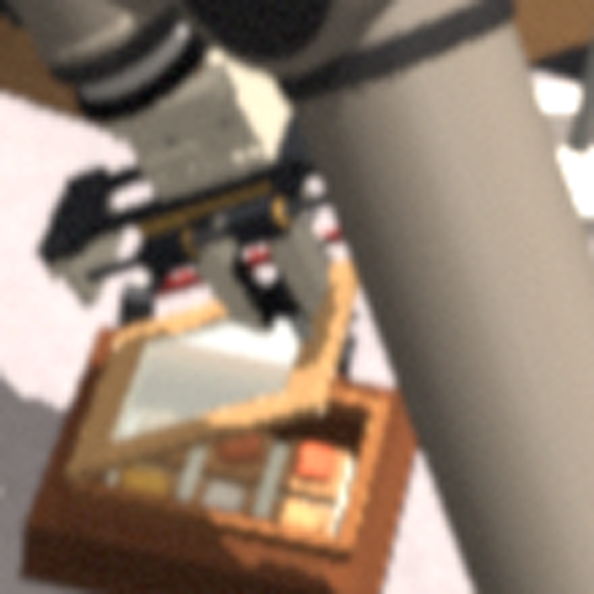

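View pics/t11.png

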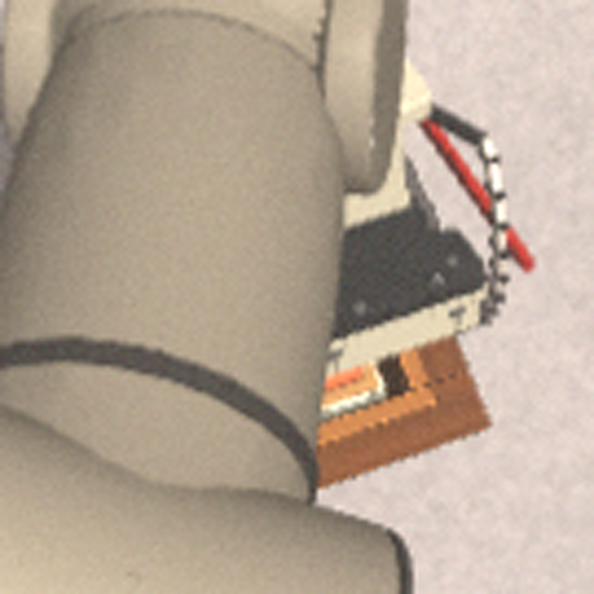

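```bash
python3 - <<'E'
from h import *
np.set_printoptions(precision=4,suppress=True)
s,t=ld("side11.npz"),ld("top11.npz")
a=np.radians(12.5);ex=np.array([np.cos(a),np.sin(a),0]);ey=np.array([-ex[1],ex[0],0]);C=np.array([.4815,-.2315,0])
def vp(c,px,y):
  o,d=rays(c,px);l=(y-(o-C)@ey)/(d@ey);Q=o+d*l[:,None];return np.c_[(Q-C)@ex,Q[:,2]]
L=lambda q:[(x/5.4+350,y/5.4+140) for x,y in q]
q=vp(s,L([(325,400),(325,412),(70,475),(115,440),(295,385)]),.065);print(q)
d=q[0]-q[2];print("edge angle",np.degrees(np.arctan2(q[:2,1]-.058,.08-q[:2,0])), np.hypot(q[:2,1]-.058,.08-q[:2,0]))
e=q-q[2];print(np.degrees(np.arctan2(e[:2,1],-e[:2,0])))
for th in(30,35.4,40):
  b=np.radians(th);f=lambda u,w,y:C+ex*(.08-u*np.cos(b)+w*np.sin(b))+ey*y+np.array([0,0,.058+u*np.sin(b)+w*np.cos(b)])
  P=proj(s,[f(.16,0,.065),f(.16,.008,.065),f(.16,.008,-.065),f(0,0,.065)]);print(th,[((x-350)*5.4,(y-140)*5.4) for x,y in P.round(1)])
print(vp(t,[(365+533/4.4,235+265/4.4)],-.108))
E
```

```text
[[-0.0509  0.1624]
 [-0.052   0.1541]
 [ 0.0804  0.0663]
 [ 0.0575  0.1002]
 [-0.0341  0.168 ]]
edge angle [38.5674 36.0567] [0.1674 0.1633]
[36.1737 33.5319]
30 [(np.float64(333.17999999999995), np.float64(436.86000000000007)), (np.float64(327.2400000000001), np.float64(426.06000000000006)), (np.float64(372.0599999999999), np.float64(277.0200000000001)), (np.float64(69.65999999999988), np.float64(486.00000000000006))]
35.4 [(np.float64(321.3), np.float64(416.34)), (np.float64(314.28), np.float64(405.0)), (np.float64(359.64000000000016), np.float64(257.03999999999996)), (np.float64(69.65999999999988), np.float64(486.00000000000006))]
40 [(np.float64(308.87999999999994), np.float64(398.5200000000001)), (np.float64(300.78), np.float64(387.7200000000001)), (np.float64(347.2200000000001), np.float64(240.3)), (np.float64(69.65999999999988), np.float64(486.00000000000006))]
[[-0.0341  0.1427]]
```

```bash
python3 - <<'E'
from h import *
s,t=ld("side11.npz"),ld("top11.npz")
cv2.imwrite("pics/fin.png",np.hstack([s["frame"][150:450,150:550,::-1],t["frame"][150:450,90:490,::-1]]))
E
```

```text
(no output)
```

View pics/fin.png

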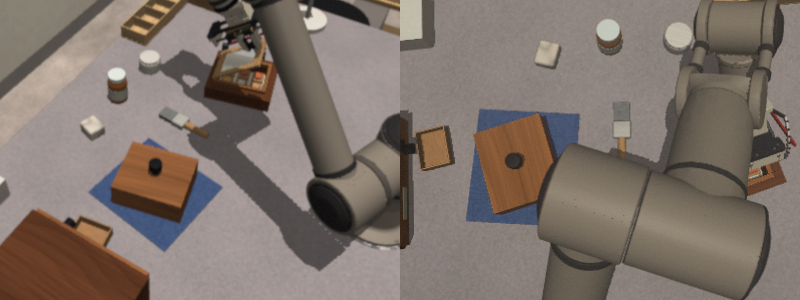

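The cover stands centred on the mat, clear of the arm. The flap is held open parallel to the pointer, and nothing else has moved. Handing in.

```bash
python3 -c "
from workcell import robot
print(robot.job_done())"
```

```text
the job is handed in; nothing more can be done
None
```

I set the cover upright on the mat, raised the flap to the pointer's angle and handed the job in with the gripper still holding the ball. No verdict was reported.

**Last checks**
- **Cover:** the knob measured at (0.507, 0.245), within about 2 mm of the measured mat centre. It was released, upright and clear of the arm.
- **Flap:** the tool was turned 35.4°, and the flap's edge in the side picture came out at about 34–38.5°. The pointer measured about 35.5°. The grip was 22 mm on the 24 mm ball, the arm was still, and the outside force was about 6 N.
- **Pointer and other things:** the pointer tip was within 1 px of its start in the top view. Nothing else had visibly moved; I compared the other things by eye and did not measure them.

**What disagreed**
- **Gripper offset:** the first two grasps closed on air above the knob. The pictures showed the real fingertips about 33 mm behind the reported tool point, along the tool axis. A test tilt confirmed this, and I allowed for it in everything after.
- **Pointer angle:** the last single-view estimate gave about 36.6°, roughly 1° off the first, which is well inside the 5° tolerance.

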